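# Wipe the offcuts off the assembly plate

### The arm

A 6-joint arm with a two-finger parallel gripper is mounted at the origin on the work surface. World frame = base frame: x ahead of the robot, y to its left, z up, the work surface at z = 0. Lengths are in m, angles in degrees, forces in N, time in s.
With the tool pointing down it reaches from about 0.375 to 0.975 m from the base axis. Payload 3.8 kg.
Tool frame: the origin (TCP) lies between the finger pads; the fingertips stand 11 mm ahead of it and the grasp point (between the pads) lies 8 mm behind it; z points along the fingers, y is the line along which they close (so a half turn about z gives the same grasp; the last joint's range is limited). The gripper opens to 88 mm and grips with 3 to 60 N. Pads are 18 mm wide; open, the fingers measure 123 mm over their backs; the gripper's body (75 mm by 187 mm) begins 45 mm behind the grasp point.
Start: joints at [-75.911, 15.12, 91.902, -0, 72.978, -2.114], TCP at [0.188, -0.648, 0.25] pointing down, gripper open.
Joint ranges: [-150.88, 150.88], [-54.13, 125.18], [17.81, 147.31], [-75.09, 255.09], [0, 152.58], [-146.25, 146.25]. Speed limits (degrees/s): [147.25, 147.25, 180, 180, 180, 180].

### API

Orientations are given as a 3x3 rotation matrix whose columns are the frame's x, y, z axes.
In Python, from bench import env, camera gives the robot as it stands.
- The arm moves only by the tool play_rows, never from a script. Its argument "increments" is a list of rows, each an object of numbers: "x", "y", "z": the shift along the tool's x, y, z in units of 40 mm (1.0 is 40 mm); "ax", "ay", "az": the turn, a rotation vector about the tool's x, y, z in units of 6 degrees (1.0 is 6 degrees); "gripper": the closure, from 0 (fully open) to 1 (shut). A call has 1 to 20 rows; each row shifts and turns the commanded pose from where the row before left it, along the tool's axes as they then stand; what a row does not reach is not made up. A row lasts 1/8 s, in which the tool goes at most 62.5 mm and 10.7 degrees, less where a joint would pass 70% of its speed; a pose out of reach is approached as far as the arm can. A call is refused whole if a number of a shift passes 1 or a number of a turn 1, either way. A call with a gripper value outside its range is refused whole. The fingers move at their own pace and stop on an object; "grip_force" is the grip in N (left out, the last holds). Time passes only in rows, so rows that do not move let the fingers close. It gives the time, the measured TCP pose, the force and the opening at its end, in the units of the state.
- env.observe(): the state, without advancing time (a new reading comes with each control period).
- camera(name): name is "scene" or "top" or "wrist"; returns a dict with "img" (400x640x3 uint8, red, green, blue), "fx", "fy", "cx", "cy" (pixels), "dist" ([k1, k2, p1, p2, k3] as OpenCV has them; the pictures are not rectified), "world_to_cam" (4x4, takes a point from world to camera coordinates). Camera axes: x right, y up, looking along -z (the intrinsics and any distortion apply to the point x, -y, -z); pixel columns grow to the right and rows downward; lengths in m; the calibration is good to about 2 mm. A picture is of the moment at which its call begins. There is no depth.
- env.hand_in(): hands the job in, once; it reports no verdict.
The state is a dict: "t": time; "joint_positions": joint angles; "qd": joint speeds; "effort": joint torques, N m; "ee_pos": TCP position; "tcp_rot": TCP orientation; "ft_force": force on the tool from outside, world axes, zero at the start; "torque": the same for the moment, N m; "opening": finger opening in m.
Only numpy, scipy, OpenCV 4.12 (cv2) and the standard library are available. Lean on these libraries where they do the work, as an engineer would, in place of code of your own. Each camera call takes 0.05 s, during which the arm holds its last target. There are 200 camera calls.

### The job

Draw the blue scraper by its top edge out of its leaning slotted rest and wipe all five loose offcuts with it off the raised plate, over the open side, into the black catch tray; do not touch the offcuts with the gripper or the arm. Then stand the scraper upright on its black edge on the cleared plate and let go of it, leaving the parts bin, spool and jar where they are.

Things in the scene. Friction and masses are not known exactly. Their poses are not given: they have to be found in the camera images.
- scraper: flat blue slab with a black strip along its lower edge, 14 mm thick (its x), 110 mm wide (y), 90 mm tall (z, from black edge to top edge), about 0.15 kg. Origin: centre of the black lower edge. At the start its lowest 45 mm are in the rest's leaning slot, 45 mm stand free, and its z axis leans about 30 degrees from vertical. It can stand by itself on its black edge on a level surface.
- scraper_edge (a point): centre of the scraper's top edge, 90 mm along the scraper's z axis from its origin
- rest: fixed orange slotted rest on a dark foot 120 x 140 mm, left or right of the plate. Slot 45 mm deep, 19 mm across, 116 mm long (along y), leaning 0.52 rad: it points out of its mouth along (-sin 0.52, 0, cos 0.52) in the rest's axes. Cheeks 10 mm thick; mouth about 74 mm above the bench. Origin: on the bench, 35 mm under the centre of the slot floor.
- plate: fixed raised aluminium plate with a black catch tray at its -x side, one piece. Origin: on the bench under the plate's centre, z up. Plate x -90 to +90 mm, y -95 to +95 mm, flat top 55 mm above the bench. Dark lips 10 mm high stand on three sides, inner faces at x = +82 and y = -85 and +85 mm; the -x side is open, and there the offcuts drop into the tray.
- plate_top (a point): centre of the plate's flat top, 55 mm above the bench; axes as the plate's
- tray_floor (a point): centre of the catch tray's floor, 4 mm above the bench, 147 mm from the plate's centre towards its -x; axes as the plate's. Inside, the tray is 114 mm (x) by 182 mm (y) and borders on the plate; side walls 40 mm and front wall 45 mm high.
- chip0: loose offcut of rigid sheet, green, a flat rectangle 28 x 24 x 8 mm, 10 to 17 g; lies flat on the work plate at the start. Origin: centre of its underside, z up.
- chip1: loose offcut of rigid sheet, red, a flat rectangle 28 x 24 x 8 mm, 10 to 17 g; lies flat on the work plate at the start. Origin: centre of its underside, z up.
- chip2: loose offcut of rigid sheet, green, a flat rectangle 28 x 24 x 8 mm, 10 to 17 g; lies flat on the work plate at the start. Origin: centre of its underside, z up.
- chip3: loose offcut of rigid sheet, red, a flat rectangle 28 x 24 x 8 mm, 10 to 17 g; lies flat on the work plate at the start. Origin: centre of its underside, z up.
- chip4: loose offcut of rigid sheet, yellow, a flat rectangle 28 x 24 x 8 mm, 10 to 17 g; lies flat on the work plate at the start. Origin: centre of its underside, z up.
- parts_bin: bystander: open orange bin 120 x 110 x 55 mm with small metal parts; it stands on the side of the plate where the rest is not. Origin: centre of its underside.
- spool: bystander: grey metal spool, 60 mm diameter, 44 mm high, standing beyond the plate on the left. Origin: centre of its underside.
- flux_jar: bystander: amber jar with black cap, 48 mm diameter, 70 mm high, beyond the plate on the right. Origin: centre of its underside.
Not all that is in view belongs to the job. What is meant by the chip4 is not grey, orange or white, and is the smaller of those in its own colour.

How it is judged (in metres and radians):
On the way, in this order (a step that is already met when the one before it is completed fails the run):
1. the scraper is drawn out of the slot, clear above the rest (z of scraper in the frame of rest above 0.073 m), for 0.2 s.
2. all five offcuts lie in the catch tray (x of chip0 in the frame of plate between -0.205 and -0.088 m and y of chip0 in the frame of plate between -0.093 and 0.093 m and z of each of chip0, chip1, chip2, chip3, chip4 in the frame of plate below 0.045 m and linear speed of each of chip0, chip1, chip2, chip3, chip4 below 0.05 m/s and x of chip1 in the frame of plate between -0.205 and -0.088 m and y of chip1 in the frame of plate between -0.093 and 0.093 m and x of chip2 in the frame of plate between -0.205 and -0.088 m and y of chip2 in the frame of plate between -0.093 and 0.093 m and x of chip3 in the frame of plate between -0.205 and -0.088 m and y of chip3 in the frame of plate between -0.093 and 0.093 m and x of chip4 in the frame of plate between -0.205 and -0.088 m and y of chip4 in the frame of plate between -0.093 and 0.093 m), for 0.2 s.
At the end, for the whole second after the job is handed in: All five offcuts lie at rest inside the catch tray, and the scraper stands at rest on its black lower edge on the flat of the plate (centre of its edge within the plate's flat top, lower edge within about 5 mm of the top surface, upright within 0.15 rad), released (all of step 2 and x of scraper in the frame of plate between -0.09 and 0.082 m and y of scraper in the frame of plate between -0.085 and 0.085 m and z of scraper in the frame of plate between 0.05 and 0.061 m and angle between scraper's own z axis and vertical below 0.15 rad and linear speed of scraper below 0.03 m/s); the robot touches nothing.
It fails at once if the gripper or arm touches an offcut (contact force between any of the fingers, the arm and chip0 above 0.5 N or contact force between any of the fingers, the arm and chip1 above 0.5 N or contact force between any of the fingers, the arm and chip2 above 0.5 N or contact force between any of the fingers, the arm and chip3 above 0.5 N or contact force between any of the fingers, the arm and chip4 above 0.5 N).
It fails at once if the parts bin, the spool or the jar is moved by more than 20 mm (distance of any of parts_bin, spool, flux_jar from where it was at the start of the episode above 0.02 m).
It also fails if it takes over 54 s, if anything falls off the work surface, if the arm or the gripper's body presses on something with over 40 N, if the wrist force passes 120 N, or if a joint passes its speed limit or range.

## Working session

There is one attempt and no reset: what is moved stays moved. The work goes in short steps, Python scripts to look and compute and a tool call to move; the robot and the scene stay as the last step left them, time stands still between calls to the robot, and variables do not carry over. Pictures are saved under pics/ and viewed, on a budget of 10 in all, crops included, one or two more only if the job needs it, and the job is handed in when it is done.

Besides the shell and the picture viewer there is one more tool, called after "Call:" as a command line: name --argument value ..., lists and objects as JSON in quotes. play_rows: Moves the arm, as the interface text tells. Its arguments: {"type":"object","properties":{"increments":{"type":"array"},"grip_force":{"type":"number"}},"required":["increments"]}

```bash
mkdir -p pics; ls; python3 - <<'E'
from bench import env, camera
import cv2,numpy as np,pickle
d={}
for n in("scene","top"):
    c=camera(n); d[n]=c; cv2.imwrite(f"pics/{n}0.png",c["img"][:,:,::-1])
    print(n,c["fx"],c["fy"],c["cx"],c["cy"],c["dist"]); print(np.round(c["world_to_cam"],3))
pickle.dump(d,open("c0.pkl","wb"))
o=env.observe(); print(o)
E
```

```text
pics
scene 450.82223357339944 450.82223357339944 317.474575290302 191.06538518066102 [0.01508665 0.         0.         0.         0.        ]
[[-2.800e-01  9.600e-01 -1.000e-03  1.730e-01]
 [-7.250e-01 -2.110e-01  6.560e-01  3.430e-01]
 [ 6.300e-01  1.850e-01  7.550e-01 -1.349e+00]
 [ 0.000e+00  0.000e+00  0.000e+00  1.000e+00]]
top 422.07428670741444 422.07428670741444 312.80719681682024 201.12727029955872 [-0.04373009  0.          0.          0.          0.        ]
[[ 0.011 -1.     0.008  0.002]
 [ 0.996  0.012  0.091 -0.556]
 [-0.091  0.007  0.996 -0.931]
 [ 0.     0.     0.     1.   ]]
{'t': 0.1, 'joint_positions': array([-7.59108847e+01,  1.51641622e+01,  9.19716699e+01, -8.40391111e-04,
        7.29782609e+01, -2.11513554e+00]), 'qd': array([-0.01072953, -0.11874081, -0.20239594, -0.07670747,  0.03726386,
        0.03116902]), 'effort': array([ 2.15883051e-04, -5.03618968e+01, -3.58069360e+01,  7.30970129e-02,
        2.32331408e-02, -5.14632347e-05]), 'ee_pos': array([ 0.18820163, -0.64759613,  0.24853707]), 'tcp_rot': array([[ 9.60271797e-01,  2.79065991e-01, -4.98345978e-04],
       [ 2.79066430e-01, -9.60269863e-01,  1.92798075e-03],
       [ 5.94872340e-05, -1.99045717e-03, -9.99998017e-01]]), 'ft_force': array([ 0.05817351, -0.37862705,  0.49799916]), 'torque': array([ 0.012195  , -0.01490904,  0.04368842]), 'opening': 0.08810195643183998}
```

View pics/scene0.png

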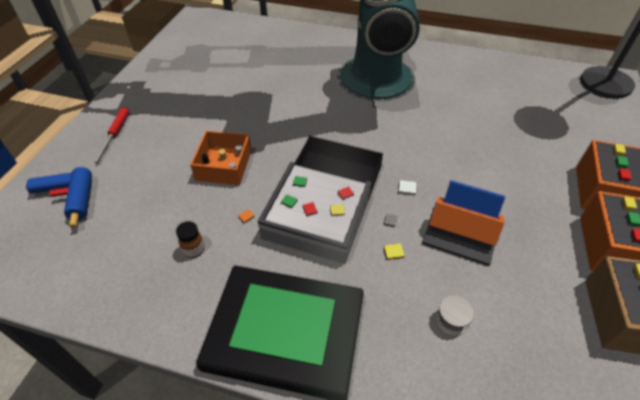

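View pics/top0.png

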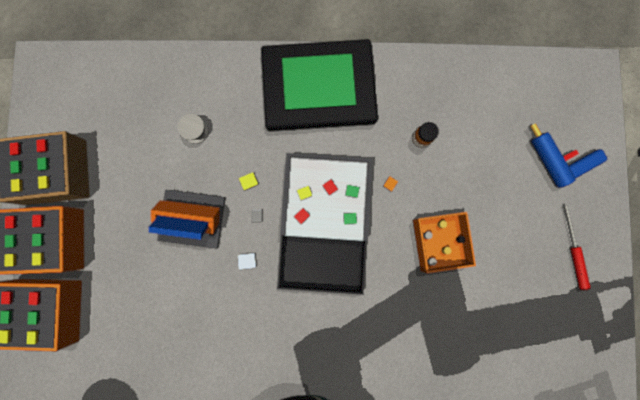

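The scene view shows the plate with five offcuts at about (320,200), its tray on the robot side, and the scraper in its rest at (470,215). In the top view the plate is at (328,198), the tray at (322,263) and the rest with the blue scraper at (187,220), leaning towards the robot. The yellow piece at (249,181) lies off the plate and is a decoy.

```bash
cat > h.py <<'E'
import cv2,numpy as np
def KD(c): return np.array([[c["fx"],0,c["cx"]],[0,c["fy"],c["cy"]],[0,0,1.]]),np.array(c["dist"],float)
def ray(c,px):
    K,D=KD(c); u=cv2.undistortPoints(np.float64(px).reshape(-1,1,2),K,D)[:,0]
    W=c["world_to_cam"]; R=W[:3,:3]; o=-R.T@W[:3,3]
    d=np.c_[u[:,0],-u[:,1],-np.ones(len(u))]@R
    return o,d/np.linalg.norm(d,axis=1)[:,None]
def onz(c,px,z):
    o,d=ray(c,px); return o+d*((z-o[2])/d[:,2])[:,None]
def proj(c,P):
    K,D=KD(c); W=c["world_to_cam"]; p=np.atleast_2d(P)@W[:3,:3].T+W[:3,3]; p=p*[1,-1,-1]
    return cv2.projectPoints(p,np.zeros(3),np.zeros(3),K,D)[0][:,0]
def tri(c1,p1,c2,p2):
    o1,d1=ray(c1,p1);o2,d2=ray(c2,p2);out=[]
    for a,b in zip(d1,d2):
        s=np.linalg.lstsq(np.c_[a,-b],o2-o1,rcond=None)[0]
        P,Q=o1+a*s[0],o2+b*s[1]; out.append(np.r_[(P+Q)/2,np.linalg.norm(P-Q)])
    return np.array(out)
def mask(img,lo,hi,roi,):
    h=cv2.cvtColor(img,cv2.COLOR_RGB2HSV); m=cv2.inRange(h,np.array(lo),np.array(hi))
    z=np.zeros_like(m); x0,y0,x1,y1=roi; z[y0:y1,x0:x1]=m[y0:y1,x0:x1]; return z
def blobs(m,a=25):
    cs=[c for c in cv2.findContours(m,cv2.RETR_EXTERNAL,cv2.CHAIN_APPROX_NONE)[0] if cv2.contourArea(c)>a]
    return sorted(cs,key=cv2.contourArea)[::-1]
E
python3 - <<'E'
import pickle,numpy as np,cv2
from h import *
d=pickle.load(open("c0.pkl","rb")); T,S=d["top"],d["scene"]
np.set_printoptions(precision=4,suppress=True)
m=mask(T["img"],(0,0,170),(180,60,255),(270,140,385,245))
c=blobs(cv2.morphologyEx(m,cv2.MORPH_CLOSE,np.ones((25,25))))[0]
q=cv2.boxPoints(cv2.minAreaRect(c)); P=onz(T,q,.055); print("white",q,P,P.mean(0)); print(np.linalg.norm(np.diff(P,axis=0),axis=1))
m=mask(S["img"],(0,0,150),(180,60,255),(255,150,385,250))
# tray/plate outline dark in top
m=mask(T["img"],(0,0,0),(180,255,75),(270,140,385,300))
c=blobs(m)[0]; q=cv2.approxPolyDP(cv2.convexHull(c),5,True)[:,0]; print("dark",q.tolist());print(onz(T,q,.05))
for n,C,r in(("T",T,(270,140,385,245)),("S",S,(255,150,385,250))):
  for nm,lo,hi in(("g",(45,90,60),(85,255,255)),("y",(22,90,90),(36,255,255)),("r",(170,120,60),(180,255,255)),("r0",(0,150,60),(5,255,255))):
    for b in blobs(mask(C["img"],lo,hi,r),15): 
        ce=np.array(cv2.minAreaRect(b)[0]); print(n,nm,ce,cv2.contourArea(b),onz(C,ce,.063)[0])
for n,C,r in(("T",T,(130,170,240,260)),("S",S,(410,170,520,270))):
    b=blobs(mask(C["img"],(100,120,40),(130,255,255),r))[0]; print(n,"blue",cv2.approxPolyDP(b,2.5,True)[:,0].tolist())
    b=blobs(mask(C["img"],(3,140,90),(18,255,255),r)); print(n,"or",[cv2.approxPolyDP(x,2.5,True)[:,0].tolist() for x in b])
    cv2.imwrite(f"pics/rest{n}.png",cv2.resize(C["img"][r[1]:r[3],r[0]:r[2],::-1],None,fx=3.5,fy=3.5,interpolation=cv2.INTER_CUBIC))
a,b=cv2.imread("pics/restT.png"),cv2.imread("pics/restS.png"); h=max(a.shape[0],b.shape[0])
cv2.imwrite("pics/rest.png",np.hstack([cv2.copyMakeBorder(x,0,h-x.shape[0],0,0,0) for x in(a,b)]))
E
```

```text
white [[285.1512 234.9443]
 [290.2216 157.6211]
 [367.0062 162.6562]
 [361.9358 239.9794]] [[ 0.479   0.0684  0.055 ]
 [ 0.6499  0.0601  0.055 ]
 [ 0.6408 -0.1103  0.055 ]
 [ 0.4699 -0.0991  0.055 ]] [ 0.5599 -0.0202  0.055 ]
[0.1711 0.1706 0.1713]
dark [[365, 239], [362, 293], [278, 288], [282, 234]]
[[ 0.4721 -0.1064  0.05  ]
 [ 0.3551 -0.1001  0.05  ]
 [ 0.364   0.0824  0.05  ]
 [ 0.4811  0.0757  0.05  ]]
T g [350. 218.] 104.0 [ 0.5171 -0.0721  0.063 ]
T g [352.0385 190.8077] 102.0 [ 0.5766 -0.0764  0.063 ]
T y [304.3448 192.3621] 114.5 [0.5719 0.0277 0.063 ]
T r0 [301.75 215.75] 95.5 [0.5209 0.0327 0.063 ]
T r0 [329.8461 186.7692] 94.5 [ 0.5849 -0.0278  0.063 ]
S g [288.6811 200.5776] 85.5 [ 0.5797 -0.0738  0.063 ]
S g [299.5 181. ] 72.0 [ 0.5202 -0.0689  0.063 ]
S y [337.5 209.5] 106.0 [0.5743 0.0311 0.063 ]
S r0 [309.4811 208.434 ] 79.5 [ 0.5878 -0.0255  0.063 ]
S r0 [345.5 192.5] 65.0 [0.5244 0.0358 0.063 ]
T blue [[149, 231], [200, 239], [206, 223], [158, 216]]
T or [[[151, 210], [151, 221], [157, 214], [208, 222], [206, 232], [212, 233], [213, 217], [218, 208], [160, 201]]]
S blue [[450, 182], [446, 201], [496, 216], [503, 196]]
S or [[[438, 198], [430, 224], [495, 243], [502, 216], [497, 219], [446, 204]]]
```

View pics/rest.png

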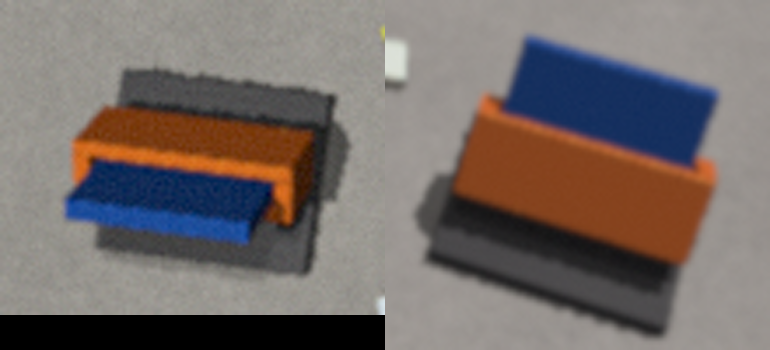

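The crop shows the scraper's bright top face as a narrow band: its +x rim runs from (149,229) to (201,235) in the top view and from (450,181) to (505,196) in the scene view. I'll triangulate that rim.

```bash
python3 - <<'E'
import pickle,numpy as np,cv2
from h import *
d=pickle.load(open("c0.pkl","rb")); T,S=d["top"],d["scene"]
np.set_printoptions(precision=4,suppress=True)
r=tri(T,[[149.4,228.6],[201.4,235.1]],S,[[504.6,196.3],[450,180.6]]); print(r, np.linalg.norm(r[0,:3]-r[1,:3]))
# orange mouth: S upper corners, T
a=r[0,:3]-r[1,:3]; print("rim yaw",np.degrees(np.arctan2(-a[0],a[1])))
# dark foot corners in top crop, on bench z~.012
q=np.array([[123,70],[333,95],[308,272],[97,248]])/3.5+[130,170]
for z in(.0,.01): P=onz(T,q,z); print(P,P.mean(0),np.linalg.norm(np.diff(P,axis=0),axis=1),[np.degrees(np.arctan2(*(P[i]-P[j])[[0,1]]*[-1,1])) for i,j in((0,1),(3,2))])
# lower front rim line of top face (z lower)
P=onz(T,np.array([[68,217],[250,240]])/3.5+[130,170],.1095);print(P)
# plate yaw
for p in ([.479,.0684],[.4699,-.0991]):pass
# front/outer walls
E
```

```text
[[0.4878 0.3466 0.1112 0.0032]
 [0.4758 0.2388 0.1117 0.004 ]] 0.10844653612848032
rim yaw -6.359443321503265
[[ 0.5808  0.3541  0.    ]
 [ 0.5657  0.2128  0.    ]
 [ 0.4484  0.2259 -0.    ]
 [ 0.4622  0.3665 -0.    ]] [ 0.5143  0.2898 -0.    ] [0.1421 0.118  0.1412] [np.float64(-6.12582181826939), np.float64(-5.637488890132997)]
[[0.5797 0.3506 0.01  ]
 [0.5647 0.2108 0.01  ]
 [0.4486 0.2238 0.01  ]
 [0.4623 0.3629 0.01  ]] [0.5138 0.287  0.01  ] [0.1406 0.1168 0.1398] [np.float64(-6.125821818269421), np.float64(-5.637488890132981)]
[[0.481  0.3451 0.1095]
 [0.469  0.237  0.1095]]
```

The rim triangulates to 108 mm long at z ≈ 0.112 and the rest yaw is about -6°, so the scraper has sagged to about 35° lean, which fits the slot play. The plate's centre is near (0.564, -0.020), yaw about -3°. Next I turn and travel to above the rest.

Call:
play_rows --increments '[{"az": -0.94}, {"az": -0.94}, {"az": -0.94}, {"az": -0.94}, {"az": -0.94}, {"az": -0.94}, {"az": -0.94}, {"az": -0.94}, {"az": -0.94}, {"az": -0.94}, {"az": -0.94}, {"az": -0.94}]'

```text
invalid input at $.increments[0]: expected keys x, y, z, ax, ay, az, gripper
```

Call:
play_rows --increments '[{"x": 0.97, "y": 0.61}, {"x": 0.97, "y": 0.61}, {"x": 0.97, "y": 0.61}, {"x": 0.97, "y": 0.61}, {"x": 0.97, "y": 0.61}, {"x": 0.97, "y": 0.61}, {"x": 0.97, "y": 0.61}, {"x": 0.97, "y": 0.61}, {"x": 0.97, "y": 0.61}, {"x": 0.97, "y": 0.61}, {"x": 0.97, "y": 0.61}]'

```text
invalid input at $.increments[0]: expected keys x, y, z, ax, ay, az, gripper
```

Call:
play_rows --increments '[{"x": 1, "y": -0.26}, {"x": 1, "y": -0.26}, {"x": 1, "y": -0.26}, {"x": 1, "y": -0.26}, {"x": 1, "y": -0.26}, {"x": 1, "y": -0.26}, {"x": 1, "y": -0.26}, {"x": 1, "y": -0.26}, {"x": 1, "y": -0.26}, {"x": 1, "y": -0.26}, {"x": 1, "y": -0.26}, {"x": 1, "y": -0.26}, {"x": 1, "y": -0.26}, {"ax": -0.97}, {"ax": -0.97}, {"ax": -0.97}, {"ax": -0.97}, {"ax": -0.97}, {"ax": -0.97}]'

```text
invalid input at $.increments[0]: expected keys x, y, z, ax, ay, az, gripper
```

Call:
play_rows --increments '[{"x": 0, "y": 0, "z": 0, "ax": 0, "ay": 0, "az": -0.94, "gripper": 0}, {"x": 0, "y": 0, "z": 0, "ax": 0, "ay": 0, "az": -0.94, "gripper": 0}, {"x": 0, "y": 0, "z": 0, "ax": 0, "ay": 0, "az": -0.94, "gripper": 0}, {"x": 0, "y": 0, "z": 0, "ax": 0, "ay": 0, "az": -0.94, "gripper": 0}, {"x": 0, "y": 0, "z": 0, "ax": 0, "ay": 0, "az": -0.94, "gripper": 0}, {"x": 0, "y": 0, "z": 0, "ax": 0, "ay": 0, "az": -0.94, "gripper": 0}, {"x": 0, "y": 0, "z": 0, "ax": 0, "ay": 0, "az": -0.94, "gripper": 0}, {"x": 0, "y": 0, "z": 0, "ax": 0, "ay": 0, "az": -0.94, "gripper": 0}, {"x": 0, "y": 0, "z": 0, "ax": 0, "ay": 0, "az": -0.94, "gripper": 0}, {"x": 0, "y": 0, "z": 0, "ax": 0, "ay": 0, "az": -0.94, "gripper": 0}, {"x": 0, "y": 0, "z": 0, "ax": 0, "ay": 0, "az": -0.94, "gripper": 0}, {"x": 0, "y": 0, "z": 0, "ax": 0, "ay": 0, "az": -0.94, "gripper": 0}]'

```text
t: 1.6
ee_pos: [0.1883, -0.6478, 0.2489]
tcp_rot: [[0.103, 0.995, -0.0], [0.995, -0.103, 0.001], [0.001, -0.0, -1.0]]
ft_force: [-0.5, 0.2, 0.3]
opening: 0.0889
```

Call:
play_rows --increments '[{"x": 0.97, "y": 0.61, "z": 0, "ax": 0, "ay": 0, "az": 0, "gripper": 0}, {"x": 0.97, "y": 0.61, "z": 0, "ax": 0, "ay": 0, "az": 0, "gripper": 0}, {"x": 0.97, "y": 0.61, "z": 0, "ax": 0, "ay": 0, "az": 0, "gripper": 0}, {"x": 0.97, "y": 0.61, "z": 0, "ax": 0, "ay": 0, "az": 0, "gripper": 0}, {"x": 0.97, "y": 0.61, "z": 0, "ax": 0, "ay": 0, "az": 0, "gripper": 0}, {"x": 0.97, "y": 0.61, "z": 0, "ax": 0, "ay": 0, "az": 0, "gripper": 0}, {"x": 0.97, "y": 0.61, "z": 0, "ax": 0, "ay": 0, "az": 0, "gripper": 0}, {"x": 0.97, "y": 0.61, "z": 0, "ax": 0, "ay": 0, "az": 0, "gripper": 0}, {"x": 0.97, "y": 0.61, "z": 0, "ax": 0, "ay": 0, "az": 0, "gripper": 0}, {"x": 0.97, "y": 0.61, "z": 0, "ax": 0, "ay": 0, "az": 0, "gripper": 0}, {"x": 0.97, "y": 0.61, "z": 0, "ax": 0, "ay": 0, "az": 0, "gripper": 0}]'

```text
t: 2.98
ee_pos: [0.5012, -0.251, 0.2493]
tcp_rot: [[0.107, 0.994, -0.001], [0.994, -0.107, 0.0], [0.0, -0.001, -1.0]]
ft_force: [1.1, -0.2, -0.0]
opening: 0.0882
```

Call:
play_rows --increments '[{"x": 1, "y": -0.26, "z": 0, "ax": 0, "ay": 0, "az": 0, "gripper": 0}, {"x": 1, "y": -0.26, "z": 0, "ax": 0, "ay": 0, "az": 0, "gripper": 0}, {"x": 1, "y": -0.26, "z": 0, "ax": 0, "ay": 0, "az": 0, "gripper": 0}, {"x": 1, "y": -0.26, "z": 0, "ax": 0, "ay": 0, "az": 0, "gripper": 0}, {"x": 1, "y": -0.26, "z": 0, "ax": 0, "ay": 0, "az": 0, "gripper": 0}, {"x": 1, "y": -0.26, "z": 0, "ax": 0, "ay": 0, "az": 0, "gripper": 0}, {"x": 1, "y": -0.26, "z": 0, "ax": 0, "ay": 0, "az": 0, "gripper": 0}, {"x": 1, "y": -0.26, "z": 0, "ax": 0, "ay": 0, "az": 0, "gripper": 0}, {"x": 1, "y": -0.26, "z": 0, "ax": 0, "ay": 0, "az": 0, "gripper": 0}, {"x": 1, "y": -0.26, "z": 0, "ax": 0, "ay": 0, "az": 0, "gripper": 0}, {"x": 1, "y": -0.26, "z": 0, "ax": 0, "ay": 0, "az": 0, "gripper": 0}, {"x": 1, "y": -0.26, "z": 0, "ax": 0, "ay": 0, "az": 0, "gripper": 0}, {"x": 1, "y": -0.26, "z": 0, "ax": 0, "ay": 0, "az": 0, "gripper": 0}, {"x": 0, "y": 0, "z": 0, "ax": -0.97, "ay": 0, "az": 0, "gripper": 0}, {"x": 0, "y": 0, "z": 0, "ax": -0.97, "ay": 0, "az": 0, "gripper": 0}, {"x": 0, "y": 0, "z": 0, "ax": -0.97, "ay": 0, "az": 0, "gripper": 0}, {"x": 0, "y": 0, "z": 0, "ax": -0.97, "ay": 0, "az": 0, "gripper": 0}, {"x": 0, "y": 0, "z": 0, "ax": -0.97, "ay": 0, "az": 0, "gripper": 0}, {"x": 0, "y": 0, "z": 0, "ax": -0.97, "ay": 0, "az": 0, "gripper": 0}]'

```text
t: 5.35
ee_pos: [0.4214, 0.2789, 0.2496]
tcp_rot: [[0.106, 0.814, 0.572], [0.994, -0.087, -0.061], [0.0, 0.575, -0.818]]
ft_force: [-0.1, -1.7, 0.0]
opening: 0.0879
```

```bash
python3 - <<'E'
from bench import env, camera
import cv2,numpy as np,pickle
from h import *
np.set_printoptions(precision=4,suppress=True)
c=camera("wrist"); pickle.dump(c,open("w1.pkl","wb")); cv2.imwrite("pics/w1.png",c["img"][:,:,::-1])
b=blobs(mask(c["img"],(100,120,40),(130,255,255),(0,0,640,400)))[0]; print(cv2.approxPolyDP(b,4,True)[:,0].tolist())
print(proj(c,[[.4818+.006,.2927+.054,.1125],[.4818-.006,.2927-.054,.1125],[.476,.2933,.1085]]))
W=c["world_to_cam"];print(-W[:3,:3].T@W[:3,3])
E
```

```text
[[270, 96], [274, 223], [287, 223], [285, 96]]
[[281.3902  97.8467]
 [285.0477 225.0864]
 [274.9334 165.0679]]
[0.3513 0.364  0.3596]
```

View pics/w1.png

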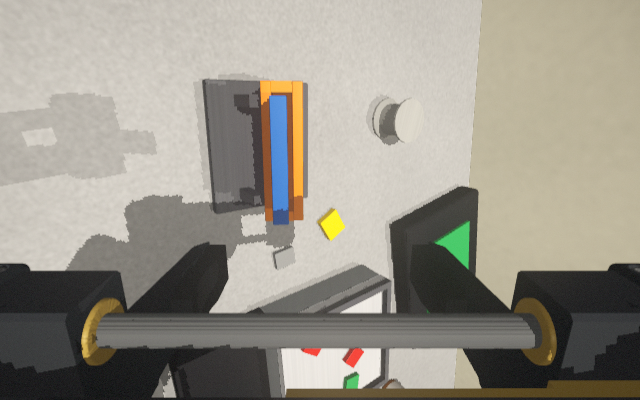

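The wrist view shows the scraper's top face from (270,96) to (287,223), about 4 px (3 mm) towards tool +y of my estimate, so the aim needs only a small correction. The tool axis lines up with the slot. Approaching and gripping.

Call:
play_rows --increments '[{"x": 0.27, "y": -0.43, "z": 0.5, "ax": 0, "ay": 0, "az": 0, "gripper": 0}, {"x": 0.27, "y": -0.43, "z": 0.5, "ax": 0, "ay": 0, "az": 0, "gripper": 0}, {"x": 0, "y": 0, "z": 0.6, "ax": 0, "ay": 0, "az": 0, "gripper": 0}, {"x": 0, "y": 0, "z": 0.6, "ax": 0, "ay": 0, "az": 0, "gripper": 0}, {"x": 0, "y": 0, "z": 0.6, "ax": 0, "ay": 0, "az": 0, "gripper": 0}, {"x": 0, "y": 0, "z": 0.5, "ax": 0, "ay": 0, "az": 0, "gripper": 0}, {"x": 0, "y": 0, "z": 0.5, "ax": 0, "ay": 0, "az": 0, "gripper": 0}, {"x": 0, "y": 0, "z": 0.45, "ax": 0, "ay": 0, "az": 0, "gripper": 0}, {"x": 0, "y": 0, "z": 0, "ax": 0, "ay": 0, "az": 0, "gripper": 0}]' --grip_force 40

```text
t: 6.52
ee_pos: [0.4925, 0.2919, 0.089]
tcp_rot: [[0.108, 0.817, 0.567], [0.994, -0.087, -0.064], [-0.003, 0.57, -0.821]]
ft_force: [0.1, -0.1, 0.2]
opening: 0.0881
```

```bash
python3 - <<'E'
from bench import env, camera
import cv2,numpy as np
c=camera("wrist")["img"][:,:,::-1]; s=camera("scene")["img"][150:290,380:560,::-1]
cv2.imwrite("pics/g1.png",np.hstack([cv2.resize(c,(480,300)),cv2.resize(s,(320,300))]))
E
```

```text
(no output)
```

View pics/g1.png

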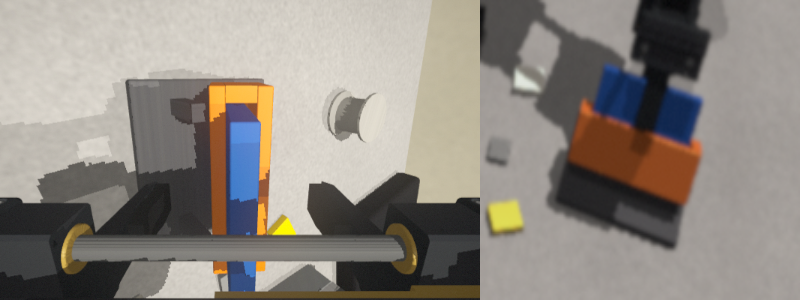

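The wrist view shows the fingers straddling the slab: midpoint about column 240, slab about 243, no contact force. The scene view shows the fingertips above the cheek. Closing.

Call:
play_rows --increments '[{"x": 0, "y": 0, "z": 0, "ax": 0, "ay": 0, "az": 0, "gripper": 0.5}, {"x": 0, "y": 0, "z": 0, "ax": 0, "ay": 0, "az": 0, "gripper": 0.7}, {"x": 0, "y": 0, "z": 0, "ax": 0, "ay": 0, "az": 0, "gripper": 0.85}, {"x": 0, "y": 0, "z": 0, "ax": 0, "ay": 0, "az": 0, "gripper": 1}, {"x": 0, "y": 0, "z": 0, "ax": 0, "ay": 0, "az": 0, "gripper": 1}, {"x": 0, "y": 0, "z": 0, "ax": 0, "ay": 0, "az": 0, "gripper": 1}, {"x": 0, "y": 0, "z": 0, "ax": 0, "ay": 0, "az": 0, "gripper": 1}, {"x": 0, "y": 0, "z": 0, "ax": 0, "ay": 0, "az": 0, "gripper": 1}]' --grip_force 40

```text
t: 7.62
ee_pos: [0.492, 0.2931, 0.0902]
tcp_rot: [[0.107, 0.816, 0.568], [0.994, -0.088, -0.061], [0.0, 0.571, -0.821]]
ft_force: [-8.1, 1.6, 2.1]
opening: 0.014
```

Call:
play_rows --increments '[{"x": 0, "y": 0.03, "z": -0.3, "ax": 0, "ay": 0, "az": 0, "gripper": 1}, {"x": 0, "y": 0.04, "z": -0.4, "ax": 0, "ay": 0, "az": 0, "gripper": 1}, {"x": 0, "y": 0.04, "z": -0.4, "ax": 0, "ay": 0, "az": 0, "gripper": 1}, {"x": 0, "y": 0.04, "z": -0.4, "ax": 0, "ay": 0, "az": 0, "gripper": 1}, {"x": 0, "y": 0.06, "z": -0.6, "ax": 0, "ay": 0, "az": 0, "gripper": 1}, {"x": 0, "y": 0.08, "z": -0.8, "ax": 0, "ay": 0, "az": 0, "gripper": 1}, {"x": 0, "y": 0.08, "z": -0.8, "ax": 0, "ay": 0, "az": 0, "gripper": 1}, {"x": 0, "y": 0.08, "z": -0.8, "ax": 0, "ay": 0, "az": 0, "gripper": 1}, {"x": 0, "y": 0, "z": 0, "ax": 0, "ay": 0, "az": 0, "gripper": 1}, {"x": 0, "y": 0, "z": 0, "ax": 0, "ay": 0, "az": 0, "gripper": 1}]'

```text
t: 8.88
ee_pos: [0.4046, 0.3023, 0.248]
tcp_rot: [[0.106, 0.816, 0.569], [0.994, -0.087, -0.061], [-0.0, 0.572, -0.82]]
ft_force: [-0.5, -0.5, -2.2]
opening: 0.0136
```

Drawn out: the TCP is at z 0.248 with the full grip opening still 14 mm. Now level the tool, align its yaw with the plate and travel over it.

Call:
play_rows --increments '[{"x": 0, "y": 0, "z": 0, "ax": 0.97, "ay": 0, "az": 0, "gripper": 1}, {"x": 0, "y": 0, "z": 0, "ax": 0.97, "ay": 0, "az": 0, "gripper": 1}, {"x": 0, "y": 0, "z": 0, "ax": 0.97, "ay": 0, "az": 0, "gripper": 1}, {"x": 0, "y": 0, "z": 0, "ax": 0.97, "ay": 0, "az": 0, "gripper": 1}, {"x": 0, "y": 0, "z": 0, "ax": 0.97, "ay": 0, "az": 0, "gripper": 1}, {"x": 0, "y": 0, "z": 0, "ax": 0.97, "ay": 0, "az": 0, "gripper": 1}, {"x": 0, "y": 0, "z": 0, "ax": 0, "ay": 0, "az": -0.5, "gripper": 1}, {"x": -0.9, "y": 0.74, "z": 0, "ax": 0, "ay": 0, "az": 0, "gripper": 1}, {"x": -0.9, "y": 0.74, "z": 0, "ax": 0, "ay": 0, "az": 0, "gripper": 1}, {"x": -0.9, "y": 0.74, "z": 0, "ax": 0, "ay": 0, "az": 0, "gripper": 1}, {"x": -0.9, "y": 0.74, "z": 0, "ax": 0, "ay": 0, "az": 0, "gripper": 1}, {"x": -0.9, "y": 0.74, "z": 0, "ax": 0, "ay": 0, "az": 0, "gripper": 1}, {"x": -0.9, "y": 0.74, "z": 0, "ax": 0, "ay": 0, "az": 0, "gripper": 1}, {"x": -0.9, "y": 0.74, "z": 0, "ax": 0, "ay": 0, "az": 0, "gripper": 1}, {"x": -0.9, "y": 0.74, "z": 0, "ax": 0, "ay": 0, "az": 0, "gripper": 1}, {"x": 0, "y": 0, "z": 0, "ax": 0, "ay": 0, "az": 0, "gripper": 1}, {"x": 0, "y": 0, "z": 0, "ax": 0, "ay": 0, "az": 0, "gripper": 1}]'

```text
t: 11.0
ee_pos: [0.6248, 0.0017, 0.2464]
tcp_rot: [[0.056, 0.998, -0.004], [0.998, -0.056, 0.0], [0.0, -0.004, -1.0]]
ft_force: [0.4, 0.3, -1.2]
opening: 0.0136
```

```bash
python3 - <<'E'
from bench import env, camera
import cv2,numpy as np,pickle
from h import *
np.set_printoptions(precision=4,suppress=True)
d={n:camera(n) for n in("scene","wrist")}; pickle.dump(d,open("c2.pkl","wb"))
o=env.observe(); p,R=o["ee_pos"],o["tcp_rot"]; print(p,R)
S=d["scene"]
C=p+np.array([[x,y,z] for z in(.064,-.026) for x in(.055,-.055) for y in(.007,-.007)])@R.T
print("pred corners (z low, x+ y+/-, x- y+/-, then top)",proj(S,C))
for n in d:
    r=(0,0,640,400) if n=="wrist" else (250,50,420,260)
    b=blobs(mask(d[n]["img"],(100,110,30),(130,255,255),r)); print(n,[cv2.approxPolyDP(x,3,True)[:,0].tolist() for x in b[:3]])
a=d["wrist"]["img"]; s=S["img"][60:240,230:420]
cv2.imwrite("pics/h1.png",np.hstack([cv2.resize(a,(400,250)),cv2.resize(s,(264,250))])[:,:,::-1])
cv2.imwrite("pics/h1.png",np.vstack([np.hstack([cv2.resize(s,(400,380),interpolation=cv2.INTER_CUBIC),cv2.resize(a,(400,250)) if 0 else cv2.copyMakeBorder(cv2.resize(a,(400,250)),0,130,0,0,0)])])[:,:,::-1])
E
```

```text
[0.6248 0.0028 0.2474] [[ 0.0538  0.9985 -0.0022]
 [ 0.9985 -0.0538  0.0003]
 [ 0.0002 -0.0022 -1.    ]]
pred corners (z low, x+ y+/-, x- y+/-, then top) [[345.4201 195.8491]
 [347.7086 190.2336]
 [287.89   180.7037]
 [290.7085 175.407 ]
 [347.9104 160.0503]
 [350.3812 154.3346]
 [285.1215 144.6745]
 [288.2214 139.3113]]
scene [[[349, 155], [332, 151], [323, 159], [323, 177], [318, 181], [292, 172], [288, 176], [323, 183], [333, 170], [330, 167], [338, 163], [343, 175], [346, 174]]]
wrist [[[329, 139], [320, 143], [325, 146], [319, 147], [322, 153], [313, 158], [312, 164], [300, 166], [302, 312], [337, 312], [340, 167]], [[303, 349], [303, 386], [335, 387], [336, 349]]]
```

View pics/h1.png

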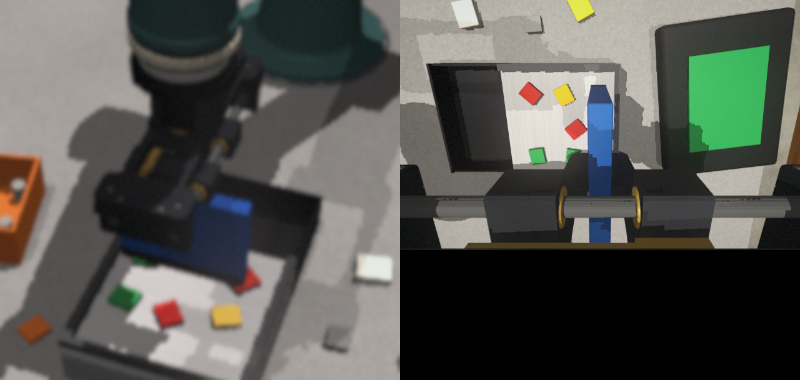

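The scraper hangs straight in the grip over the plate's +x end, with its corner at about (348,192) in the scene view and the red chip just ahead of it. All five chips are still ahead of its face. Lowering now and feeling for the plate.

Call:
play_rows --increments '[{"x": 0, "y": 0.08, "z": 0.6, "ax": 0, "ay": 0, "az": 0, "gripper": 1}, {"x": 0, "y": 0, "z": 0.6, "ax": 0, "ay": 0, "az": 0, "gripper": 1}, {"x": 0, "y": 0, "z": 0.6, "ax": 0, "ay": 0, "az": 0, "gripper": 1}, {"x": 0, "y": 0, "z": 0.6, "ax": 0, "ay": 0, "az": 0, "gripper": 1}, {"x": 0, "y": 0, "z": 0.4, "ax": 0, "ay": 0, "az": 0, "gripper": 1}, {"x": 0, "y": 0, "z": 0.2, "ax": 0, "ay": 0, "az": 0, "gripper": 1}, {"x": 0, "y": 0, "z": 0, "ax": 0, "ay": 0, "az": 0, "gripper": 1}, {"x": 0, "y": 0, "z": 0, "ax": 0, "ay": 0, "az": 0, "gripper": 1}]'

```text
t: 12.1
ee_pos: [0.6297, 0.002, 0.1297]
tcp_rot: [[0.054, 0.999, 0.002], [0.999, -0.054, -0.0], [0.0, 0.002, -1.0]]
ft_force: [-0.0, -0.0, -1.3]
opening: 0.0138
```

Call:
play_rows --increments '[{"x": 0, "y": 0, "z": 0.05, "ax": 0, "ay": 0, "az": 0, "gripper": 1}, {"x": 0, "y": 0, "z": 0.05, "ax": 0, "ay": 0, "az": 0, "gripper": 1}, {"x": 0, "y": 0, "z": 0, "ax": 0, "ay": 0, "az": 0, "gripper": 1}]'

```text
t: 12.48
ee_pos: [0.6288, 0.0019, 0.1244]
tcp_rot: [[0.054, 0.999, -0.0], [0.999, -0.054, 0.0], [0.0, -0.0, -1.0]]
ft_force: [0.2, 0.5, -1.4]
opening: 0.0141
```

Call:
play_rows --increments '[{"x": 0, "y": 0, "z": 0.05, "ax": 0, "ay": 0, "az": 0, "gripper": 1}, {"x": 0, "y": 0, "z": 0.05, "ax": 0, "ay": 0, "az": 0, "gripper": 1}, {"x": 0, "y": 0, "z": 0, "ax": 0, "ay": 0, "az": 0, "gripper": 1}]'

```text
t: 12.85
ee_pos: [0.6287, 0.0019, 0.1202]
tcp_rot: [[0.054, 0.999, -0.001], [0.999, -0.054, 0.0], [-0.0, -0.001, -1.0]]
ft_force: [-0.5, 0.1, -2.5]
opening: 0.0138
```

Call:
play_rows --increments '[{"x": 0, "y": 0, "z": 0.05, "ax": 0, "ay": 0, "az": 0, "gripper": 1}, {"x": 0, "y": 0, "z": 0, "ax": 0, "ay": 0, "az": 0, "gripper": 1}]'

```text
t: 13.1
ee_pos: [0.6293, 0.0017, 0.1197]
tcp_rot: [[0.054, 0.999, 0.001], [0.999, -0.054, -0.0], [-0.0, 0.001, -1.0]]
ft_force: [-1.6, -0.8, 4.0]
opening: 0.0137
```

Call:
play_rows --increments '[{"x": 0, "y": 0, "z": 0.04, "ax": 0, "ay": 0, "az": 0, "gripper": 1}, {"x": 0, "y": 0, "z": 0, "ax": 0, "ay": 0, "az": 0, "gripper": 1}]'

```text
t: 13.35
ee_pos: [0.6296, 0.0017, 0.1197]
tcp_rot: [[0.054, 0.999, 0.001], [0.999, -0.054, -0.0], [-0.0, 0.001, -1.0]]
ft_force: [-4.3, -1.0, 12.2]
opening: 0.0133
```

Contact is at TCP z 0.1195, as predicted (0.119). I raise about 1 mm off the plate and wipe the first lane (+y side).

Call:
play_rows --increments '[{"x": 0, "y": 0, "z": -0.1, "ax": 0, "ay": 0, "az": 0, "gripper": 1}, {"x": 0, "y": 0, "z": 0, "ax": 0, "ay": 0, "az": 0, "gripper": 1}, {"x": 0, "y": -0.15, "z": 0, "ax": 0, "ay": 0, "az": 0, "gripper": 1}, {"x": 0, "y": -0.3, "z": 0, "ax": 0, "ay": 0, "az": 0, "gripper": 1}, {"x": 0, "y": -0.3, "z": 0, "ax": 0, "ay": 0, "az": 0, "gripper": 1}, {"x": 0, "y": -0.3, "z": 0, "ax": 0, "ay": 0, "az": 0, "gripper": 1}, {"x": 0, "y": -0.3, "z": 0, "ax": 0, "ay": 0, "az": 0, "gripper": 1}, {"x": 0, "y": -0.3, "z": 0, "ax": 0, "ay": 0, "az": 0, "gripper": 1}, {"x": 0, "y": -0.3, "z": 0, "ax": 0, "ay": 0, "az": 0, "gripper": 1}, {"x": 0, "y": -0.3, "z": 0, "ax": 0, "ay": 0, "az": 0, "gripper": 1}]'

```text
t: 14.6
ee_pos: [0.5383, 0.0069, 0.121]
tcp_rot: [[0.054, 0.999, 0.0], [0.999, -0.054, -0.0], [0.0, 0.0, -1.0]]
ft_force: [0.6, -0.7, -0.7]
opening: 0.0141
```

Call:
play_rows --increments '[{"x": 0, "y": -0.3, "z": 0, "ax": 0, "ay": 0, "az": 0, "gripper": 1}, {"x": 0, "y": -0.3, "z": 0, "ax": 0, "ay": 0, "az": 0, "gripper": 1}, {"x": 0, "y": -0.3, "z": 0, "ax": 0, "ay": 0, "az": 0, "gripper": 1}, {"x": 0, "y": -0.3, "z": 0, "ax": 0, "ay": 0, "az": 0, "gripper": 1}, {"x": 0, "y": -0.3, "z": 0, "ax": 0, "ay": 0, "az": 0, "gripper": 1}, {"x": 0, "y": -0.3, "z": 0, "ax": 0, "ay": 0, "az": 0, "gripper": 1}, {"x": 0, "y": -0.3, "z": 0, "ax": 0, "ay": 0, "az": 0, "gripper": 1}, {"x": 0, "y": 0, "z": 0, "ax": 0, "ay": 0, "az": 0, "gripper": 1}, {"x": 0, "y": 0, "z": 0, "ax": 0, "ay": 0, "az": 0, "gripper": 1}]'

```text
t: 15.72
ee_pos: [0.4555, 0.0114, 0.1212]
tcp_rot: [[0.054, 0.999, 0.001], [0.999, -0.054, -0.0], [-0.0, 0.001, -1.0]]
ft_force: [-0.3, -0.1, -1.5]
opening: 0.0134
```

```bash
python3 - <<'E'
from bench import env, camera
import cv2,numpy as np
w=camera("wrist")["img"]; s=camera("scene")["img"][110:270,230:410]
cv2.imwrite("pics/p1.png",np.hstack([cv2.resize(w,(480,300)),cv2.resize(s,(320,300))])[:,:,::-1])
E
```

```text
(no output)
```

View pics/p1.png

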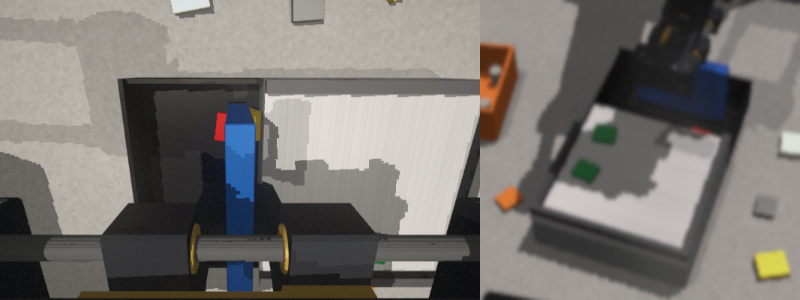

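The wrist view shows a red chip in the tray at (220,128), a yellow one at (257,120) between scraper and plate edge, and both greens still on the plate. The scene view shows a red sliver near the plate edge that I need to check. I lift and move back to the start of the second lane for an open look.

Call:
play_rows --increments '[{"x": 0, "y": 0, "z": -0.75, "ax": 0, "ay": 0, "az": 0, "gripper": 1}, {"x": 0, "y": 0, "z": -0.75, "ax": 0, "ay": 0, "az": 0, "gripper": 1}, {"x": -0.26, "y": 0.86, "z": 0, "ax": 0, "ay": 0, "az": 0, "gripper": 1}, {"x": -0.26, "y": 0.86, "z": 0, "ax": 0, "ay": 0, "az": 0, "gripper": 1}, {"x": -0.26, "y": 0.86, "z": 0, "ax": 0, "ay": 0, "az": 0, "gripper": 1}, {"x": -0.26, "y": 0.86, "z": 0, "ax": 0, "ay": 0, "az": 0, "gripper": 1}, {"x": -0.26, "y": 0.86, "z": 0, "ax": 0, "ay": 0, "az": 0, "gripper": 1}, {"x": 0, "y": 0, "z": 0, "ax": 0, "ay": 0, "az": 0, "gripper": 1}, {"x": 0, "y": 0, "z": 0, "ax": 0, "ay": 0, "az": 0, "gripper": 1}]'

```text
t: 16.95
ee_pos: [0.6235, -0.0498, 0.1802]
tcp_rot: [[0.055, 0.999, -0.002], [0.999, -0.055, 0.0], [0.0, -0.002, -1.0]]
ft_force: [-0.6, 0.1, -1.3]
opening: 0.0139
```

```bash
python3 - <<'E'
from bench import env, camera
import cv2,numpy as np,pickle
d={n:camera(n) for n in("wrist","scene","top")}; pickle.dump(d,open("c3.pkl","wb"))
w=d["wrist"]["img"]; s=d["scene"]["img"][110:270,230:410]; t=d["top"]["img"][140:300,270:390]
cv2.imwrite("pics/p2.png",np.vstack([cv2.resize(w,(640,400))[:300],np.hstack([cv2.resize(x,(320,290),interpolation=cv2.INTER_CUBIC) for x in(s,t)])])[:,:,::-1])
E
```

```text
(no output)
```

View pics/p2.png

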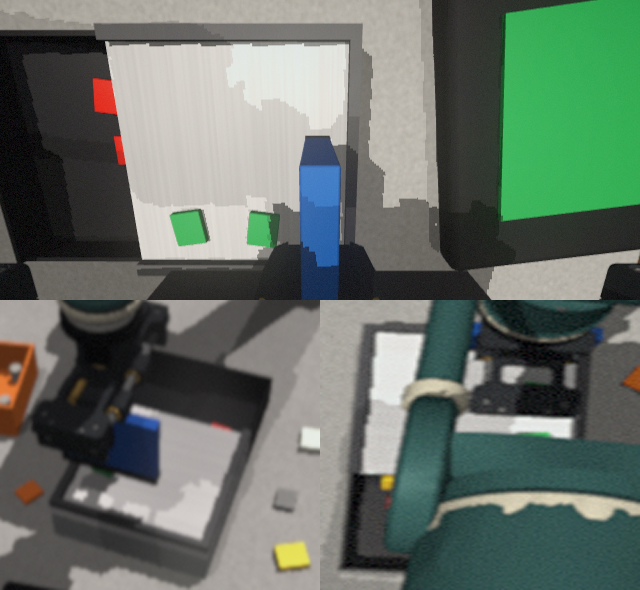

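The plate now holds only the two greens. In the wrist view both reds lie past and below the plate edge at (104,95) and (120,150), and the yellow is in the tray in the top view at (385,483). Lowering for the second lane.

Call:
play_rows --increments '[{"x": 0, "y": 0, "z": 0.5, "ax": 0, "ay": 0, "az": 0, "gripper": 1}, {"x": 0, "y": 0, "z": 0.5, "ax": 0, "ay": 0, "az": 0, "gripper": 1}, {"x": 0, "y": 0, "z": 0.3, "ax": 0, "ay": 0, "az": 0, "gripper": 1}, {"x": 0, "y": 0, "z": 0.18, "ax": 0, "ay": 0, "az": 0, "gripper": 1}, {"x": 0, "y": 0, "z": 0, "ax": 0, "ay": 0, "az": 0, "gripper": 1}, {"x": 0, "y": 0, "z": 0, "ax": 0, "ay": 0, "az": 0, "gripper": 1}]'

```text
t: 17.85
ee_pos: [0.6245, -0.0499, 0.1221]
tcp_rot: [[0.054, 0.999, 0.001], [0.999, -0.054, -0.0], [0.0, 0.001, -1.0]]
ft_force: [0.4, -0.2, -1.8]
opening: 0.0134
```

Call:
play_rows --increments '[{"x": 0, "y": -0.15, "z": 0, "ax": 0, "ay": 0, "az": 0, "gripper": 1}, {"x": 0, "y": -0.3, "z": 0, "ax": 0, "ay": 0, "az": 0, "gripper": 1}, {"x": 0, "y": -0.3, "z": 0, "ax": 0, "ay": 0, "az": 0, "gripper": 1}, {"x": 0, "y": -0.3, "z": 0, "ax": 0, "ay": 0, "az": 0, "gripper": 1}, {"x": 0, "y": -0.3, "z": 0, "ax": 0, "ay": 0, "az": 0, "gripper": 1}, {"x": 0, "y": -0.3, "z": 0, "ax": 0, "ay": 0, "az": 0, "gripper": 1}, {"x": 0, "y": -0.3, "z": 0, "ax": 0, "ay": 0, "az": 0, "gripper": 1}, {"x": 0, "y": -0.3, "z": 0, "ax": 0, "ay": 0, "az": 0, "gripper": 1}, {"x": 0, "y": -0.3, "z": 0, "ax": 0, "ay": 0, "az": 0, "gripper": 1}, {"x": 0, "y": -0.3, "z": 0, "ax": 0, "ay": 0, "az": 0, "gripper": 1}, {"x": 0, "y": -0.3, "z": 0, "ax": 0, "ay": 0, "az": 0, "gripper": 1}, {"x": 0, "y": -0.3, "z": 0, "ax": 0, "ay": 0, "az": 0, "gripper": 1}, {"x": 0, "y": -0.3, "z": 0, "ax": 0, "ay": 0, "az": 0, "gripper": 1}, {"x": 0, "y": -0.3, "z": 0, "ax": 0, "ay": 0, "az": 0, "gripper": 1}, {"x": 0, "y": -0.3, "z": 0, "ax": 0, "ay": 0, "az": 0, "gripper": 1}, {"x": 0, "y": 0, "z": 0, "ax": 0, "ay": 0, "az": 0, "gripper": 1}, {"x": 0, "y": 0, "z": 0, "ax": 0, "ay": 0, "az": 0, "gripper": 1}]'

```text
t: 19.98
ee_pos: [0.4507, -0.0405, 0.122]
tcp_rot: [[0.054, 0.999, 0.001], [0.999, -0.054, -0.0], [-0.0, 0.001, -1.0]]
ft_force: [-0.6, -0.9, -1.3]
opening: 0.0134
```

Second lane wiped with no unusual force. Lifting to get a clear look down into the tray.

Call:
play_rows --increments '[{"x": 0, "y": 0, "z": -0.8, "ax": 0, "ay": 0, "az": 0, "gripper": 1}, {"x": 0, "y": 0, "z": -0.8, "ax": 0, "ay": 0, "az": 0, "gripper": 1}, {"x": -0.25, "y": 0.7, "z": -0.8, "ax": 0, "ay": 0, "az": 0, "gripper": 1}, {"x": -0.25, "y": 0.7, "z": -0.8, "ax": 0, "ay": 0, "az": 0, "gripper": 1}, {"x": 0, "y": 0, "z": 0, "ax": 0, "ay": 0, "az": 0, "gripper": 1}, {"x": 0, "y": 0, "z": 0, "ax": 0, "ay": 0, "az": 0, "gripper": 1}]'

```text
t: 20.72
ee_pos: [0.5041, -0.0631, 0.2483]
tcp_rot: [[0.054, 0.999, -0.003], [0.999, -0.054, 0.001], [0.001, -0.003, -1.0]]
ft_force: [-0.0, -0.1, -2.0]
opening: 0.0135
```

```bash
python3 - <<'E'
from bench import env, camera
import cv2,numpy as np,pickle
from h import *
np.set_printoptions(precision=4,suppress=True)
c=camera("wrist"); pickle.dump(c,open("w4.pkl","wb")); cv2.imwrite("pics/w4.png",c["img"][:,:,::-1])
A=np.array([[.9985,-.0541],[.0541,.9985]])
for nm,lo,hi in(("g",(45,90,40),(85,255,255)),("y",(22,90,60),(36,255,255)),("r0",(0,150,60),(5,255,255))):
    for b in blobs(mask(c["img"],lo,hi,(0,0,640,400)),60):
        ce=np.array(cv2.minAreaRect(b)[0]); print(nm,ce,cv2.minAreaRect(b)[1],"plate xy, z=.012/.045",*[A@(onz(c,ce,z)[0,:2]-[.564,-.0204]) for z in(.012,.045)])
E
```

```text
g [610.5  89.5] (179.0, 57.0) plate xy, z=.012/.045 [0.2452 0.0361] [0.2182 0.0357]
g [268.5 173.5] (31.0, 35.0) plate xy, z=.012/.045 [-0.1154 -0.0533] [-0.1103 -0.0458]
y [276.   68.5] (31.0, 14.0) plate xy, z=.012/.045 [-0.1028  0.0569] [-0.0988  0.0546]
r0 [257.5  76. ] (30.0, 23.0) plate xy, z=.012/.045 [-0.1222  0.0496] [-0.1165  0.048 ]
r0 [271.3149 119.9834] (24.282180786132812, 7.778707504272461) plate xy, z=.012/.045 [-0.1098  0.0053] [-0.1052  0.0076]
```

View pics/w4.png

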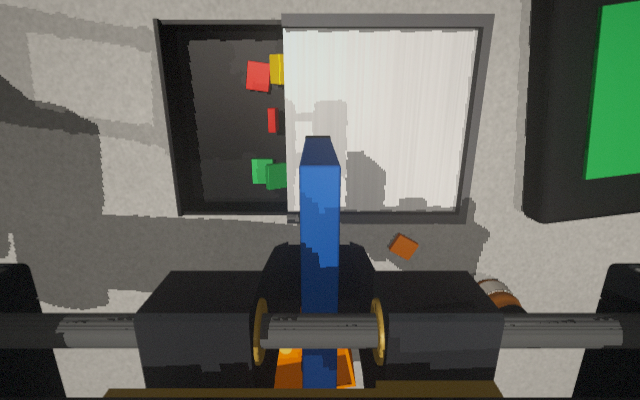

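All five chips are in the tray: red (258,76), yellow (276,68), red on edge (271,120), two greens (268,173). One red seems to sit on the yellow, so I triangulate its height against the 45 mm limit.

```bash
python3 - <<'E'
from bench import env, camera
import cv2,numpy as np,pickle
from h import *
np.set_printoptions(precision=4,suppress=True)
A=np.array([[.9985,-.0541],[.0541,.9985]])
w=pickle.load(open("w4.pkl","rb"));s=camera("scene"); s0=pickle.load(open("c3.pkl","rb"))["scene"]
def B(c,lo,hi,r,a): return blobs(mask(c["img"],lo,hi,r),a)
for nm,lo,hi in(("r",(0,110,40),(8,255,255)),("y",(20,80,40),(36,255,255)),("g",(45,80,30),(85,255,255))):
  for k,c in(("now",s),("c3",s0)):
    for b in B(c,lo,hi,(290,135,385,200),2): 
        print(nm,k,cv2.boundingRect(b)); p=b[:,0]; 
        ct=p.mean(0); print("  at z=.02,.035,.05",*[A@(onz(c,ct,z)[0,:2]-[.564,-.0204]) for z in(.02,.035,.05)])
b=B(w,(0,150,60),(5,255,255),(240,60,290,140),60); print([cv2.boundingRect(x) for x in b])
E
```

```text
r now (350, 177, 7, 3)
  at z=.02,.035,.05 [-0.1267  0.0479] [-0.1131  0.051 ] [-0.0995  0.0541]
r c3 (350, 177, 8, 4)
  at z=.02,.035,.05 [-0.1258  0.0499] [-0.1122  0.053 ] [-0.0987  0.0561]
g now (309, 167, 9, 3)
  at z=.02,.035,.05 [-0.127  -0.0507] [-0.1135 -0.0457] [-0.0999 -0.0407]
[(246, 61, 24, 31), (267, 108, 9, 25)]
```

The red's line of sight puts it at z ≈ 0.012–0.037, below the limit, and it did not move between the two pictures. Moving to the plate centre and lowering to stand the scraper.

Call:
play_rows --increments '[{"x": 0.57, "y": 0.75, "z": 0, "ax": 0, "ay": 0, "az": 0, "gripper": 1}, {"x": 0.57, "y": 0.75, "z": 0, "ax": 0, "ay": 0, "az": 0, "gripper": 1}, {"x": 0, "y": 0, "z": 0.6, "ax": 0, "ay": 0, "az": 0, "gripper": 1}, {"x": 0, "y": 0, "z": 0.6, "ax": 0, "ay": 0, "az": 0, "gripper": 1}, {"x": 0, "y": 0, "z": 0.6, "ax": 0, "ay": 0, "az": 0, "gripper": 1}, {"x": 0, "y": 0, "z": 0.6, "ax": 0, "ay": 0, "az": 0, "gripper": 1}, {"x": 0, "y": 0, "z": 0.5, "ax": 0, "ay": 0, "az": 0, "gripper": 1}, {"x": 0, "y": 0, "z": 0.25, "ax": 0, "ay": 0, "az": 0, "gripper": 1}, {"x": 0, "y": 0, "z": 0, "ax": 0, "ay": 0, "az": 0, "gripper": 1}, {"x": 0, "y": 0, "z": 0, "ax": 0, "ay": 0, "az": 0, "gripper": 1}]'

```text
t: 22.08
ee_pos: [0.568, -0.0211, 0.1244]
tcp_rot: [[0.054, 0.999, 0.001], [0.999, -0.054, -0.0], [-0.0, 0.001, -1.0]]
ft_force: [1.5, 0.9, -2.1]
opening: 0.0135
```

Call:
play_rows --increments '[{"x": 0, "y": 0, "z": 0.04, "ax": 0, "ay": 0, "az": 0, "gripper": 1}, {"x": 0, "y": 0, "z": 0, "ax": 0, "ay": 0, "az": 0, "gripper": 1}, {"x": 0, "y": 0, "z": 0, "ax": 0, "ay": 0, "az": 0, "gripper": 1}]'

```text
t: 22.45
ee_pos: [0.5678, -0.0212, 0.1225]
tcp_rot: [[0.054, 0.999, 0.001], [0.999, -0.054, -0.0], [0.0, 0.001, -1.0]]
ft_force: [0.3, -1.3, -2.5]
opening: 0.014
```

Call:
play_rows --increments '[{"x": 0, "y": 0, "z": 0.04, "ax": 0, "ay": 0, "az": 0, "gripper": 1}, {"x": 0, "y": 0, "z": 0.04, "ax": 0, "ay": 0, "az": 0, "gripper": 1}, {"x": 0, "y": 0, "z": 0, "ax": 0, "ay": 0, "az": 0, "gripper": 1}]'

```text
t: 22.82
ee_pos: [0.5679, -0.0214, 0.1197]
tcp_rot: [[0.054, 0.999, 0.001], [0.999, -0.054, -0.0], [-0.0, 0.001, -1.0]]
ft_force: [-2.0, -2.2, 3.0]
opening: 0.0138
```

In contact (about 5 N above the hanging baseline). I relax the grip so it seats squarely, then open gradually.

Call:
play_rows --increments '[{"x": 0, "y": 0, "z": 0, "ax": 0, "ay": 0, "az": 0, "gripper": 1}, {"x": 0, "y": 0, "z": 0, "ax": 0, "ay": 0, "az": 0, "gripper": 1}, {"x": 0, "y": 0, "z": 0, "ax": 0, "ay": 0, "az": 0, "gripper": 1}, {"x": 0, "y": 0, "z": 0, "ax": 0, "ay": 0, "az": 0, "gripper": 1}]' --grip_force 4

```text
t: 23.32
ee_pos: [0.5679, -0.0214, 0.1196]
tcp_rot: [[0.054, 0.999, 0.001], [0.999, -0.054, -0.0], [-0.0, 0.001, -1.0]]
ft_force: [-2.8, -1.0, 4.6]
opening: 0.0142
```

Call:
play_rows --increments '[{"x": 0, "y": 0, "z": 0, "ax": 0, "ay": 0, "az": 0, "gripper": 0.83}, {"x": 0, "y": 0, "z": 0, "ax": 0, "ay": 0, "az": 0, "gripper": 0.8}, {"x": 0, "y": 0, "z": 0, "ax": 0, "ay": 0, "az": 0, "gripper": 0.76}, {"x": 0, "y": 0, "z": 0, "ax": 0, "ay": 0, "az": 0, "gripper": 0.7}, {"x": 0, "y": 0, "z": 0, "ax": 0, "ay": 0, "az": 0, "gripper": 0.6}, {"x": 0, "y": 0, "z": 0, "ax": 0, "ay": 0, "az": 0, "gripper": 0.5}, {"x": 0, "y": 0, "z": 0, "ax": 0, "ay": 0, "az": 0, "gripper": 0.4}, {"x": 0, "y": 0, "z": 0, "ax": 0, "ay": 0, "az": 0, "gripper": 0.4}]'

```text
t: 24.32
ee_pos: [0.5676, -0.0212, 0.119]
tcp_rot: [[0.054, 0.999, 0.0], [0.999, -0.054, -0.0], [-0.0, 0.0, -1.0]]
ft_force: [-0.7, 0.2, -0.8]
opening: 0.0532
```

```bash
python3 - <<'E'
from bench import env, camera
import cv2,numpy as np
w=camera("wrist")["img"]; s=camera("scene")["img"][110:270,230:410]
cv2.imwrite("pics/r1.png",np.hstack([cv2.resize(w,(480,300)),cv2.resize(s,(320,300))])[:,:,::-1])
E
```

```text
(no output)
```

View pics/r1.png

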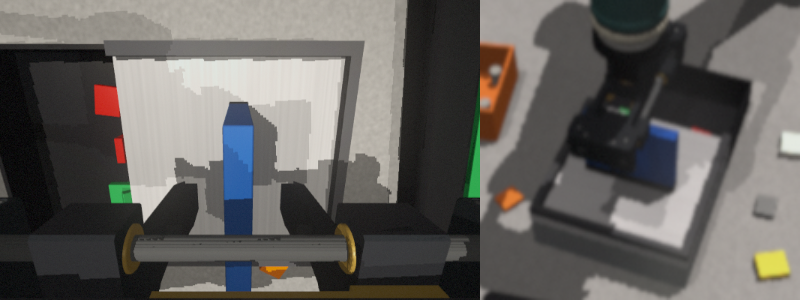

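The slab stands free, centred between the open fingers (column 238 between 190 and 290). Retreating straight up, then swinging aside for a final check.

Call:
play_rows --increments '[{"x": 0, "y": 0, "z": -0.3, "ax": 0, "ay": 0, "az": 0, "gripper": 0.4}, {"x": 0, "y": 0, "z": -0.5, "ax": 0, "ay": 0, "az": 0, "gripper": 0.4}, {"x": 0, "y": 0, "z": -0.8, "ax": 0, "ay": 0, "az": 0, "gripper": 0.4}, {"x": 0, "y": 0, "z": -0.8, "ax": 0, "ay": 0, "az": 0, "gripper": 0.4}, {"x": 0, "y": 0, "z": -0.8, "ax": 0, "ay": 0, "az": 0, "gripper": 0.4}, {"x": -1, "y": 0, "z": 0, "ax": 0, "ay": 0, "az": 0, "gripper": 0.4}, {"x": -1, "y": 0, "z": 0, "ax": 0, "ay": 0, "az": 0, "gripper": 0.4}, {"x": -1, "y": 0, "z": 0, "ax": 0, "ay": 0, "az": 0, "gripper": 0.4}, {"x": -1, "y": 0, "z": 0, "ax": 0, "ay": 0, "az": 0, "gripper": 0.4}, {"x": -1, "y": 0, "z": 0, "ax": 0, "ay": 0, "az": 0, "gripper": 0.4}, {"x": -1, "y": 0, "z": 0, "ax": 0, "ay": 0, "az": 0, "gripper": 0.4}, {"x": 0, "y": 0, "z": 0, "ax": 0, "ay": 0, "az": 0, "gripper": 0.4}, {"x": 0, "y": 0, "z": 0, "ax": 0, "ay": 0, "az": 0, "gripper": 0.4}]'

```text
t: 26.05
ee_pos: [0.5545, -0.2605, 0.2474]
tcp_rot: [[0.055, 0.998, 0.0], [0.998, -0.055, 0.0], [0.0, 0.0, -1.0]]
ft_force: [0.3, 0.2, -0.3]
opening: 0.0528
```

```bash
python3 - <<'E'
from bench import env, camera
import cv2,numpy as np,pickle
from h import *
np.set_printoptions(precision=4,suppress=True)
A=np.array([[.9985,-.0541],[.0541,.9985]])
t=camera("top");s=camera("scene")
for k,c,r in(("T",t,(270,140,385,300)),("S",s,(270,120,390,250))):
    for nm,lo,hi in(("b",(100,110,40),(130,255,255)),("r",(0,110,40),(8,255,255)),("y",(20,90,50),(36,255,255)),("g",(45,80,30),(85,255,255))):
        for b in blobs(mask(c["img"],lo,hi,r),8):
            ce=np.array(cv2.minAreaRect(b)[0]); print(k,nm,ce,cv2.boundingRect(b),A@(onz(c,ce,.145 if nm=="b" else .02)[0,:2]-[.564,-.0204]))
cv2.imwrite("pics/f.png",np.hstack([cv2.resize(s["img"][90:290,170:480],(400,258)),cv2.resize(t["img"][110:310,160:470],(400,258))])[:,:,::-1])
E
```

```text
T b [329.7744 191.885 ] (303, 186, 55, 13) [ 0.0005 -0.0035]
T r [301.  250.5] (294, 245, 15, 12) [-0.122  0.048]
T r [321.  244.5] (315, 242, 13, 6) [-0.1056  0.0038]
T y [299.  240.5] (292, 237, 15, 8) [-0.0999  0.054 ]
T g [346. 250.] (338, 241, 17, 19) [-0.1143 -0.0533]
S b [310.8511 187.3844] (288, 167, 53, 37) [0.036  0.0046]
S y [386.5 247. ] (384, 245, 6, 5) [0.0347 0.1675]
```

View pics/f.png

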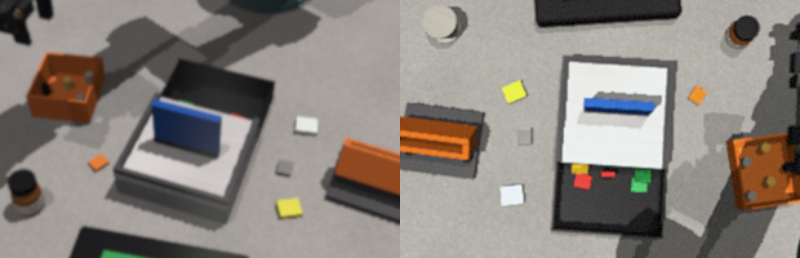

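The scraper stands upright mid-plate at (0.000, -0.003) in the plate frame. All five chips show in the tray, and the bin, spool and jar look undisturbed. A last height check on the chips nearest the wall, then hand in.

```bash
python3 - <<'E'
from bench import env
import numpy as np,pickle
from h import *
w=pickle.load(open("w4.pkl","rb"));t=pickle.load(open("c0.pkl","rb"))["top"]
r=tri(w,[[276,68.5],[257.5,76],[271.3,120],[268.5,173.5]],t,[[299,240.5],[301,250.5],[321,244.5],[346,250]])
A=np.array([[.9985,-.0541],[.0541,.9985]]); print(np.round(np.c_[(r[:,:2]-[.564,-.0204])@A.T,r[:,2:]],4))
if (r[:,2]<.045).all(): env.hand_in(); print("handed in")
E
```

```text
[[-0.0995  0.0542  0.0412  0.0014]
 [-0.122   0.0488  0.0138  0.0015]
 [-0.1059  0.0057  0.0368  0.0028]
 [-0.1148 -0.0535  0.0129  0.0011]]
the job is handed in; nothing more can be done
handed in
```

I wiped all five offcuts into the catch tray, stood the scraper upright on the plate and handed the job in at about 26 s of the 54 s allowed. The hand-in gives no verdict.

- **Wiping:** I gripped the scraper by its top edge, drew it out along the slot and wiped the plate in two lanes, about 1–2 mm above the surface. No chip was touched by the gripper, as far as forces and pictures show.
- **Scraper:** The top view puts it upright at about (0.000, -0.003) m in the plate frame. I lowered it until it touched the plate with about 5 N, then released it. I judged upright by eye and did not measure the angle.
- **Chips:** All five show inside the tray bounds in the top view, with x between -0.100 and -0.122 m and y between -0.053 and +0.054 m. The two greens overlap in the pictures, so I measured them as one patch.
- **Bystanders:** The parts bin, spool and jar look undisturbed, by eye only.

**Least certain check:** The yellow chip's visible face triangulated to z ≈ 0.041 m and the red chip on its edge to 0.037 m. The limit is 0.045 m. Both are partly hidden by the plate edge and probably lean on the tray wall, so those heights are rough. Their reference points, at the underside centre, should be lower.

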